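Queue the repaired motors on the test rack, oldest first

ROBOT

A 6-joint arm with a two-finger parallel gripper is mounted at the origin on the work surface. World frame = base frame: x ahead of the robot, y to its left, z up, the work surface at z = 0. Lengths are in m, angles in degrees, forces in N, time in s.
With the tool pointing down it reaches from about 0.25 to 0.725 m from the base axis. Payload 9.7 kg.
Tool frame: the origin (TCP) lies at the very end of the fingers, on their centre line; the grasp point (between the pads) lies 19 mm behind it; z points along the fingers, y is the line along which they close (so a half turn about z gives the same grasp; the last joint's range is limited). The gripper opens to 85 mm and grips with 20 to 120 N. Pads are 22 mm wide; open, the fingers measure 114 mm over their backs; the gripper's body (76 mm by 85 mm) begins 54 mm behind the grasp point. The pads swing forward as they close: fully open they stand 13 mm farther back than shut.
Start: joints at [71.906, 4.979, 10.078, 95.1, 0, 90], TCP at [0.171, 0.523, 0.231] pointing down, gripper open.
Joint ranges: [-179.16, 179.16], [-48.56, 103.87], [-65.8, 70.77], [-126.05, 130.52], [-82.76, 87.17], [-180, 180]. Speed limits (degrees/s): [127.2, 127.2, 147.25, 180, 180, 180].

INTERFACE

Orientations are given as [roll, pitch, yaw] about the fixed x, y, z axes, in that order (R = Rz(yaw) Ry(pitch) Rx(roll)).
In Python, from workcell import bot gives the robot as it stands.
- The arm moves only by the tool arm_command, never from a script. Its argument "series" is a list of rows, each a list of 4 numbers: the shift along the tool's x, y, z in m, then the turn about the tool's z in rad. A call has exactly 5 rows; each row is the pose to reach, as a shift and turn from the pose commanded when the call began, along the tool's axes at that moment; what a row does not reach only later rows make up. A row lasts 1/10 s, in which the tool goes at most 50 mm and 8.59 degrees, less where a joint would pass 70% of its speed; a pose out of reach is approached as far as the arm can. A call with a gripper value outside its range is refused whole. "hand" is the finger opening in m, from 0 to 0.0854, set as the call begins (left out, the last holds). The fingers move at their own pace and stop on an object; "grip_force" is the grip in N (left out, the last holds). Time passes only in rows, so rows that repeat a pose let the fingers close, or fill a call up. It gives the time, the measured TCP pose, the force, the opening and the grip force at its end, in the units of the state.
- bot.get_obs(): the state, without advancing time (a new reading comes with each control period).
- bot.camera(name): name is "scene" or "top"; returns a dict with "color" (384x512x3 uint8, blue, green, red), "camera_matrix" (3x3 intrinsics, pixels), "xyz" and "orientation" of the camera in the world. Camera axes: x right, y up, looking along -z (the intrinsics and any distortion apply to the point x, -y, -z); pixel columns grow to the right and rows downward; lengths in m; the calibration is good to about 2 mm. A picture is of the moment at which its call begins. There is no depth.
- bot.job_done(): hands the job in; it is judged then, once.
Trained networks look in the newest picture that a camera, given by its name, has taken for a name from the list of things; names that differ only in an ending like _2 or _b are one class to them, and where a whole thing is asked for, a point or a joint stands for the part that bears it (a point fixed in the world has none). Each returns a list of dicts, best first, with "confidence" (0 to 1); they miss things now and then, are a little off and sometimes report something else, mostly with a low value. They report only what shows in the picture. A call takes as long as a camera call. They do not tell look-alikes from the thing itself.
- bot.find_in(camera, target): "location" ([column, row] in pixels, amid what is visible of it).
- bot.mark_of(camera, target): "location" ([column, row] in pixels: a listed point, or the origin of a listed thing).
The state is a dict: "time": time; "q": joint angles; "qd": joint speeds; "joint_efforts": joint torques, N m; "ee_pos": TCP position; "tcp_rot": TCP orientation; "wrist_force": force on the tool from outside, world axes, zero at the start; "torque": the same for the moment, N m; "opening": finger opening in m; "grasp_force": force on a finger pad.
Only numpy, scipy, OpenCV 4.12 (cv2) and the standard library are available. Lean on these libraries where they do the work, as an engineer would, in place of code of your own. Each camera call takes 0.05 s, during which the arm holds its last target. There are 200 camera calls.

TASK

The four repaired motors stand in a row on the plywood intake rack, the newest job nearest its red post; move them all to the aluminium test rack in reverse order: the motor nearest the red post goes into the pocket furthest from the test rack's red end, and so on along the row, so that the motor furthest from the post ends up in the pocket next to the red end. The flat job tickets stay on the intake rack and show by colour where each motor stood. Set every motor down, not dropped, standing upright near the middle of its pocket, and leave the screwdriver, the black fan housing and the screw jar at the sides where they are.

Things in the scene. Friction and masses are not known exactly. Their poses are not given: they have to be found in the camera images.
- motor_yellow: small electric motor standing upright on its flat base: steel can 36 mm in diameter, yellow band round its upper part and yellow top disc at 58 mm; brass boss and thin steel shaft up to 76 mm. Origin at the centre of its underside, z up along the shaft; any yaw. About 0.18 kg (0.13 to 0.25). Grip the can across its 36 mm, about 40 mm above its base.
- motor_green: small electric motor standing upright on its flat base: steel can 36 mm in diameter, green band round its upper part and green top disc at 58 mm; brass boss and thin steel shaft up to 76 mm. Origin at the centre of its underside, z up along the shaft; any yaw. About 0.18 kg (0.13 to 0.25). Grip the can across its 36 mm, about 40 mm above its base.
- motor_blue: small electric motor standing upright on its flat base: steel can 36 mm in diameter, blue band round its upper part and blue top disc at 58 mm; brass boss and thin steel shaft up to 76 mm. Origin at the centre of its underside, z up along the shaft; any yaw. About 0.18 kg (0.13 to 0.25). Grip the can across its 36 mm, about 40 mm above its base.
- motor_white: small electric motor standing upright on its flat base: steel can 36 mm in diameter, white band round its upper part and white top disc at 58 mm; brass boss and thin steel shaft up to 76 mm. Origin at the centre of its underside, z up along the shaft; any yaw. About 0.18 kg (0.13 to 0.25). Grip the can across its 36 mm, about 40 mm above its base.
- ticket_yellow: flat yellow job ticket, 46 x 30 x 3 mm, fixed to the plywood intake rack beside the pocket in which the yellow motor stands at the start; it stays there. Origin at the centre of its underside, 10 mm above the bench; the pocket's centre lies 48 mm from it along its +x, the row of pockets runs along its y, 64 mm apart.
- ticket_green: flat green job ticket, 46 x 30 x 3 mm, fixed to the plywood intake rack beside the pocket in which the green motor stands at the start; it stays there. Origin at the centre of its underside, 10 mm above the bench; the pocket's centre lies 48 mm from it along its +x, the row of pockets runs along its y, 64 mm apart.
- ticket_blue: flat blue job ticket, 46 x 30 x 3 mm, fixed to the plywood intake rack beside the pocket in which the blue motor stands at the start; it stays there. Origin at the centre of its underside, 10 mm above the bench; the pocket's centre lies 48 mm from it along its +x, the row of pockets runs along its y, 64 mm apart.
- ticket_white: flat white job ticket, 46 x 30 x 3 mm, fixed to the plywood intake rack beside the pocket in which the white motor stands at the start; it stays there. Origin at the centre of its underside, 10 mm above the bench; the pocket's centre lies 48 mm from it along its +x, the row of pockets runs along its y, 64 mm apart.
- red_post: short red post, 24 mm in diameter, 26 mm high, fixed at one end of the plywood intake rack (either end) in line with its row of four pockets, 50 mm beyond the centre of the nearest pocket. Origin at the centre of its foot, 10 mm above the bench.
- test_rack: fixed aluminium rack, 322 x 62 mm, four square pockets in a row along y, +y end painted red. Origin at the centre of its underside, on the bench. Pocket centres at x 0, y +96 (next to the red end), +32, -32, -96 mm; pocket floors at z 10, wall tops at z 22 mm; pockets 54 mm wide along x, at least 52 along y. The plywood intake rack has the same pockets, floors and walls.
- screwdriver: bystander, leave it: screwdriver with a green handle, 190 mm long, lying on the bench at the robot's right. Origin under its middle, x along its blade.
- fan_housing: bystander, leave it: round black open fan housing, 100 mm in diameter, 75 mm high, at the robot's left. Origin at the centre of its underside.
- screw_jar: bystander, leave it: small glass jar with a blue cap, 52 mm in diameter, 60 mm high, at the robot's left, further out. Origin at the centre of its underside.
Mind the look-alikes: they are no part of the job. What is shaped like the motor_white but pink or turquoise is not meant.

How it is judged:
By the outcome, as a careful person would: the job done as asked, in the order asked, and still so for the second after the job is handed in, with the robot touching nothing.
It also fails if it takes over 88 s, if anything falls off the work surface, if the arm or the gripper's body presses on something with over 40 N, if the wrist force passes 120 N, or if a joint passes its speed limit or range.

## Working session

There is one attempt and no reset: what is moved stays moved. The work goes in short steps, Python scripts to look and compute and a tool call to move; the robot and the scene stay as the last step left them, time stands still between calls to the robot, and variables do not carry over. Pictures are saved under pics/ and viewed, at most 14 in all, crops included, and the job is handed in when it is done.

Besides the shell and the picture viewer there is one more tool, called after "Emit:" in YAML: its name, and indented under it one key for each argument. arm_command: Moves the arm, as the interface text tells. Its arguments: {"type":"object","properties":{"series":{"type":"array"},"hand":{"type":"number"},"grip_force":{"type":"number"}},"required":["series"]}

```bash
mkdir -p pics
cat > h.py <<'E'
import numpy as np, cv2, sys
from scipy.spatial.transform import Rotation as R
from workcell import bot
def ray(cam,px):
    K=np.array(cam["camera_matrix"]);d=cam.get("distortion")
    p=cv2.undistortPoints(np.array([[px]],float),K,None if d is None else np.array(d,float))[0,0]
    o=cam["orientation"]
    r=R.from_euler("xyz",o,degrees=True) if len(np.ravel(o))==3 else R.from_matrix(o)
    return np.array(cam["xyz"],float),r.apply([p[0],-p[1],-1])
def at(cam,px,z):
    o,d=ray(cam,px);return (o+d*(z-o[2])/d[2])[:2]
E
python3 - <<'E'
from h import *
for n in("scene","top"):
    c=bot.camera(n);cv2.imwrite(f"pics/{n}0.png",c["color"])
    print(n,{k:v for k,v in c.items() if k!="color"})
    for col in("yellow","green","blue","white"):
        for t,z in(("motor_",.010),("ticket_",.010)):
            print(t+col,[(np.round(d["location"]),round(d["confidence"],2),at(c,d["location"],z).round(3)) for d in bot.mark_of(n,t+col)[:3]])
    for t,z in(("red_post",.01),("test_rack",0),("fan_housing",0),("screw_jar",0),("screwdriver",0)):
        print(t,[(np.round(d["location"]),round(d["confidence"],2),at(c,d["location"],z).round(3)) for d in bot.mark_of(n,t)[:2]])
print(bot.get_obs())
E
```

```text
scene {'camera_matrix': array([[347.76456197,   0.        , 247.15650428],
       [  0.        , 347.76456197, 193.00481255],
       [  0.        ,   0.        ,   1.        ]]), 'xyz': array([ 1.0285988 , -0.64578894,  0.64205363]), 'orientation': array([52.13497911, -1.32866769, 37.2404835 ])}
motor_yellow [(array([205., 195.]), 0.75, array([ 0.459, -0.076]))]
ticket_yellow [(array([192., 187.]), 0.56, array([ 0.401, -0.07 ]))]
motor_green []
ticket_green [(array([174., 191.]), 0.37, array([ 0.375, -0.12 ]))]
motor_blue [(array([234., 176.]), 0.49, array([0.464, 0.052]))]
ticket_blue [(array([203., 200.]), 0.65, array([ 0.469, -0.094])), (array([288., 198.]), 0.59, array([0.653, 0.068])), (array([231., 180.]), 0.34, array([0.471, 0.031]))]
motor_white [(array([218., 187.]), 0.78, array([ 0.46 , -0.021])), (array([232., 208.]), 0.73, array([ 0.555, -0.071])), (array([257., 182.]), 0.5, array([0.541, 0.073]))]
ticket_white [(array([206., 180.]), 0.41, array([ 0.407, -0.016]))]
red_post [(array([244., 169.]), 0.4, array([0.461, 0.107]))]
test_rack [(array([286., 198.]), 0.79, array([0
[... 1750 characters left out ...]
8.]), 0.57, array([0.461, 0.042]))]
{'time': 1.4, 'q': array([7.19078214e+01, 4.98070391e+00, 1.00766943e+01, 9.50983422e+01,
       6.26035450e-04, 8.99985114e+01]), 'qd': array([ 0.01466703, -0.04766745,  0.02568389, -0.10524245, -0.04139925,
        0.03230754]), 'joint_efforts': array([-1.18686090e-03, -5.20097136e+01,  4.64858294e+01,  1.80205854e-03,
       -1.27840503e-04,  5.44335307e-06]), 'ee_pos': array([0.17079719, 0.52280635, 0.23125321]), 'tcp_rot': array([-1.79997648e+02, -6.26096551e-04,  1.61909310e+02]), 'wrist_force': array([ 0.32502602, -0.69410406,  0.00665525]), 'torque': array([ 0.04115652,  0.03076693, -0.01816309]), 'grasp_force': 0.0, 'opening': 0.08509513516127352}
```

View pictures.

Run:
```python
import cv2
a=cv2.imread("pics/top0.png");cv2.imwrite("pics/top0c.png",cv2.resize(a[120:300,160:400],None,fx=3.3,fy=3.3,interpolation=cv2.INTER_CUBIC))
```

```text
(no output)
```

View pics/top0c.png

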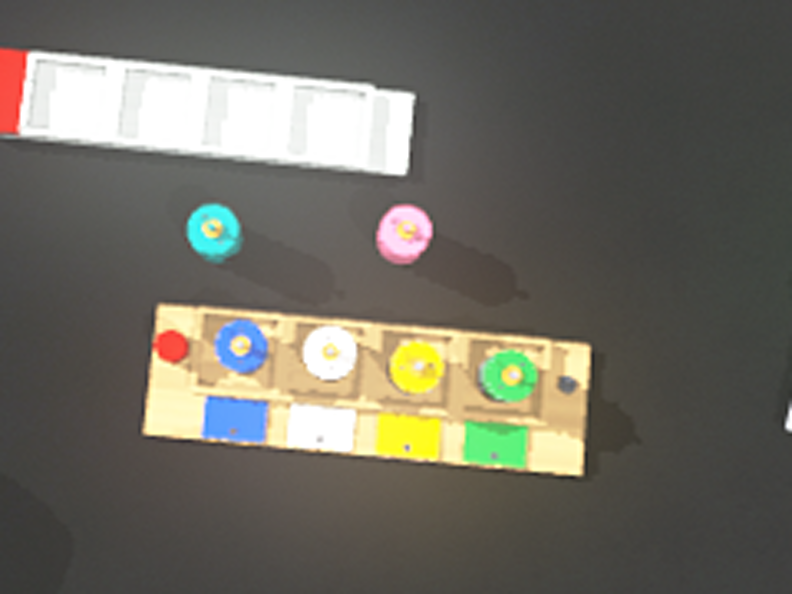

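View pics/scene0.png

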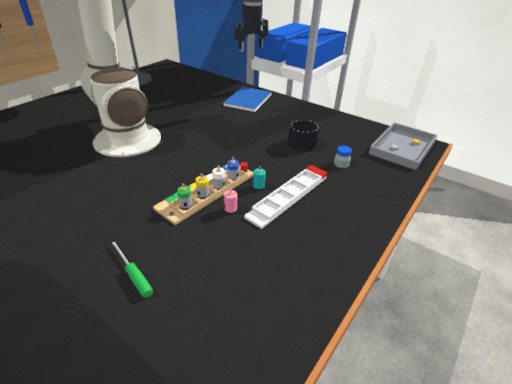

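```bash
cat > m.py <<'E'
from h import *
def blobs(c,lo,hi,amin=25):
    m=cv2.inRange(cv2.cvtColor(c,cv2.COLOR_BGR2HSV),lo,hi)
    n,l,s,ce=cv2.connectedComponentsWithStats(m)
    return [(l==i,s[i,4],ce[i]) for i in range(1,n) if s[i,4]>=amin]
E
python3 - <<'E'
from m import *
cam=bot.camera("top");c=cam["color"]
def fit(mask,z):
    ct=max(cv2.findContours(mask.astype(np.uint8),0,1)[0],key=cv2.contourArea)[:,0].astype(float)
    w=np.array([at(cam,p,z) for p in ct]).astype(np.float32);return cv2.minAreaRect(w*1000)
for n,lo,hi in(("yellow",(20,120,100),(35,255,255)),("green",(45,120,60),(75,255,255)),("blue",(100,120,60),(125,255,255)),("white",(0,0,190),(180,40,255)),("red",(0,150,80),(8,255,255)),("turq",(82,100,60),(97,255,255)),("pink",(150,60,100),(178,255,255))):
    for m,a,ce in blobs(c,lo,hi):
        if 130<ce[0]<400 and 120<ce[1]<300:
            r=fit(m,.068);r2=fit(m,.013);r3=fit(m,.022)
            print(n,a,ce.round(1),"z68",np.round(at(cam,ce,.068),4),"z58",np.round(at(cam,ce,.058),4),"z13",at(cam,ce,.013).round(4),"| rect z13",np.round(r2[0]),np.round(r2[1]),round(r2[2],1),"z22",np.round(r3[0]),np.round(r3[1]),round(r3[2],1))
a=c[130:190,120:300];cv2.imwrite("pics/rack.png",cv2.resize(a,None,fx=4.4,fy=4.4,interpolation=cv2.INTER_NEAREST))
E
```

```text
yellow 196 [285.8 231. ] z68 [ 0.4526 -0.0789] z58 [ 0.4531 -0.0797] z13 [ 0.4553 -0.0829] | rect z13 [455. -82.] [38. 39.] 27.3 z22 [455. -82.] [38. 39.] 27.3
yellow 258 [283.4 251.5] z68 [ 0.4057 -0.0737] z58 [ 0.4057 -0.0744] z13 [ 0.4056 -0.0774] | rect z13 [406. -78.] [31. 46.] 0.6 z22 [406. -77.] [31. 46.] 0.6
green 137 [314.2 233.5] z68 [ 0.4477 -0.1444] z58 [ 0.4481 -0.1458] z13 [ 0.4501 -0.1522] | rect z13 [ 450. -152.] [36. 35.] 31.0 z22 [ 449. -151.] [35. 35.] 31.0
green 204 [309.6 253.9] z68 [ 0.4013 -0.1337] z58 [ 0.4012 -0.135 ] z13 [ 0.4009 -0.1408] | rect z13 [ 401. -141.] [41. 28.] 89.7 z22 [ 401. -139.] [41. 28.] 89.7
blue 134 [232.9 224.5] z68 [0.4657 0.0429] z58 [0.4663 0.0435] z13 [0.4691 0.0462] | rect z13 [470.  46.] [34. 35.] 72.7 z22 [469.  46.] [34. 35.] 72.7
blue 207 [230.6 246.4] z68 [0.4156 0.0469] z58 [0.4157 0.0475] z13 [0.4161 0.0503] | rect z13 [416.  50.] [43. 29.] 85.5 z22 [416.  50.] [43. 28.] 85.5
white 3047 [225.3 153.7] z68 [0.6321 0.0647] z58 [0.6345 0.0656] z13 [0.6454 0.0693] | rect z13 [645.  69.] [295.  67.] 85.2 z22 [643.  69.] [292.  67.]
[... 385 characters left out ...]
32] z13 [ 0.4103 -0.0132] | rect z13 [410. -13.] [48. 31.] 83.3 z22 [410. -13.] [48. 31.] 83.3
red 305 [160.2 146.8] z68 [0.6463 0.2187] z58 [0.6489 0.2212] z13 [0.6604 0.2323] | rect z13 [661. 232.] [31. 63.] 85.0 z22 [658. 230.] [30. 63.] 85.0
red 77 [211.3 224.4] z68 [0.4651 0.0925] z58 [0.4657 0.0936] z13 [0.4685 0.0987] | rect z13 [469.  99.] [23. 20.] 46.4 z22 [468.  98.] [22. 20.] 46.4
turq 186 [224.5 189.9] z68 [0.5458 0.0643] z58 [0.5473 0.0651] z13 [0.554  0.0688] | rect z13 [554.  69.] [40. 37.] 1.4 z22 [553.  68.] [40. 37.] 1.4
pink 96 [281.9 192.1] z68 [ 0.5429 -0.0694] z58 [ 0.5443 -0.07  ] z13 [ 0.5509 -0.0727] | rect z13 [555. -73.] [43. 40.] 0.6 z22 [553. -72.] [42. 39.] 0.6
```

View pics/rack.png

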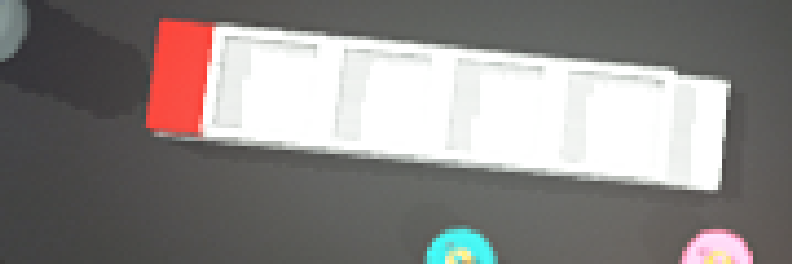

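Run:
```python
from m import *
cam=bot.camera("top")
P=lambda x,y:(x/4.4+120-.4,y/4.4+130-.4)
pts=dict(RTL=(160,19),RBL=(148,128),RBt=(213,24),RBb=(203,136),notch=(676,68),ETR=(729,80),ETB=(719,188))
for z in(.010,.022):
    W={k:at(cam,P(*v),z)*1000 for k,v in pts.items()}
    print(z,{k:v.round(0) for k,v in W.items()})
    d=lambda a,b:round(float(np.linalg.norm(W[a]-W[b])),1)
    print("redL",d("RTL","RBL"),"redR",d("RBt","RBb"),"end",d("ETR","ETB"),"lenT",d("RTL","ETR"),"lenB",d("RBL","ETB"),"wallsT",d("RBt","notch"))
    v=(W["RTL"]+W["RBL"]-W["ETR"]-W["ETB"]);print("ang",np.degrees(np.arctan2(v[0],v[1])),"ctr",(W["RTL"]+W["RBL"]+W["ETR"]+W["ETB"])/4)
# tops triangulated with scene
s=bot.camera("scene");c=s["color"];cv2.imwrite("pics/sc.png",cv2.resize(c[140:230,140:340],None,fx=4,fy=4,interpolation=cv2.INTER_CUBIC))
t=cam["color"];cv2.imwrite("pics/mot.png",cv2.resize(t[210:265,195:345],None,fx=5,fy=5,interpolation=cv2.INTER_NEAREST))
```

```text
0.01 {'RTL': array([694., 245.]), 'RBL': array([630., 249.]), 'RBt': array([692., 215.]), 'RBb': array([626., 218.]), 'notch': array([670., -50.]), 'ETR': array([664., -81.]), 'ETB': array([601., -75.])}
redL 63.9 redR 65.6 end 63.1 lenT 327.4 lenB 325.6 wallsT 266.1
ang 5.243429391823789 ctr [647.39354821  84.53548879]
0.022 {'RTL': array([691., 242.]), 'RBL': array([628., 246.]), 'RBt': array([688., 212.]), 'RBb': array([624., 215.]), 'notch': array([667., -50.]), 'ETR': array([661., -80.]), 'ETB': array([599., -75.])}
redL 63.2 redR 64.8 end 62.3 lenT 323.4 lenB 321.7 wallsT 262.9
ang 5.243429391823774 ctr [644.48316047  83.36589747]
```

View pics/mot.png

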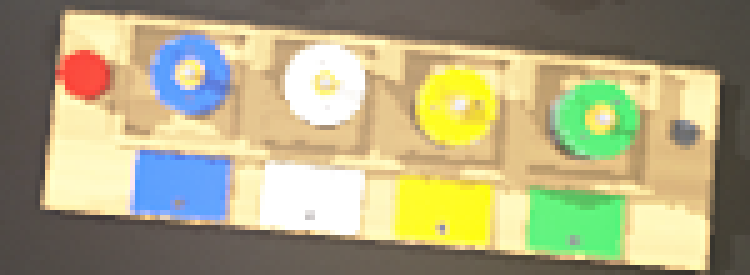

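View pics/sc.png

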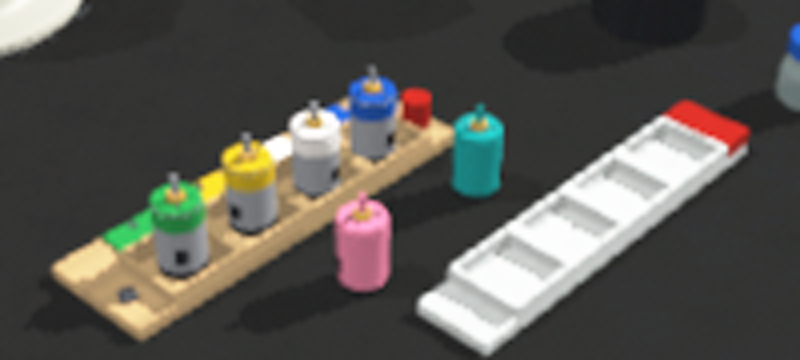

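Emit:
arm_command:
  series:
    - [-0.03, -0.025, 0, 0.13]
    - [-0.065, -0.055, 0.0, 0.27]
    - [-0.1, -0.085, 0.01, 0.41]
    - [-0.135, -0.115, 0.02, 0.55]
    - [-0.17, -0.145, 0.03, 0.69]
  hand: 0.07
  grip_force: 40

```text
time: 2.05
ee_pos: [0.2879, 0.3307, 0.2011]
tcp_rot: [180.0, -0.0, 122.1]
wrist_force: [1.0, 0.9, 1.0]
opening: 0.0699
grasp_force: 0.0
```

```bash
cat > go.py <<'E'
from h import *
# usage: go.py x y z yaw  -> shift in tool axes from the present pose to the target
o=bot.get_obs();r=R.from_euler("xyz",o["tcp_rot"],degrees=True);x,y,z,w=map(float,sys.argv[1:5])
print("t",round(o["time"],2),"pos",o["ee_pos"].round(4),"yaw",o["tcp_rot"].round(2),"open",round(o["opening"],4))
print("shift",r.inv().apply(np.array([x,y,z])-o["ee_pos"]).round(4),"turn",round(float(np.radians(o["tcp_rot"][2]-w)),4))
E
python3 go.py .4665 .043 .15 85.4
```

```text
t 2.05 pos [0.2879 0.3307 0.2011] yaw [ 1.7996e+02 -1.0000e-02  1.2207e+02] open 0.0699
shift [-0.3386 -0.0014  0.051 ] turn 0.6401
```

Emit:
arm_command:
  series:
    - [-0.048, 0, 0.01, 0.13]
    - [-0.096, 0.0, 0.02, 0.26]
    - [-0.144, 0, 0.03, 0.39]
    - [-0.192, 0, 0.035, 0.52]
    - [-0.24, -0.001, 0.04, 0.64]

```text
time: 2.55
ee_pos: [0.4157, 0.1271, 0.1612]
tcp_rot: [180.0, -0.0, 85.4]
wrist_force: [0.3, 1.3, 0.5]
opening: 0.0703
grasp_force: 0.0
```

```bash
python3 go.py .4665 .043 .1 85.4
```

```text
t 2.55 pos [0.4157 0.1271 0.1612] yaw [ 1.7996e+02 -2.0000e-02  8.5400e+01] open 0.0703
shift [-0.0797  0.0573  0.0612] turn 0.0
```

Emit:
arm_command:
  series:
    - [-0.025, 0.02, 0.0, 0]
    - [-0.055, 0.04, 0.0, 0]
    - [-0.08, 0.057, 0.02, 0]
    - [-0.08, 0.057, 0.05, 0]
    - [-0.08, 0.057, 0.06, 0]

```text
time: 3.05
ee_pos: [0.4648, 0.044, 0.0986]
tcp_rot: [-179.8, 0.0, 85.6]
wrist_force: [0.7, 0.9, 0.1]
opening: 0.0701
grasp_force: 0.0
```

```bash
python3 go.py .4665 .043 .031 85.4; python3 -c "
from h import *
c=bot.camera('scene')['color'];cv2.imwrite('pics/a.png',cv2.resize(c[130:220,170:300],None,fx=5,fy=5,interpolation=cv2.INTER_CUBIC))"
```

```text
t 3.05 pos [0.4648 0.044  0.0986] yaw [-1.7979e+02  3.0000e-02  8.5600e+01] open 0.0701
shift [-0.0008  0.002   0.0676] turn 0.0035
```

View pics/a.png

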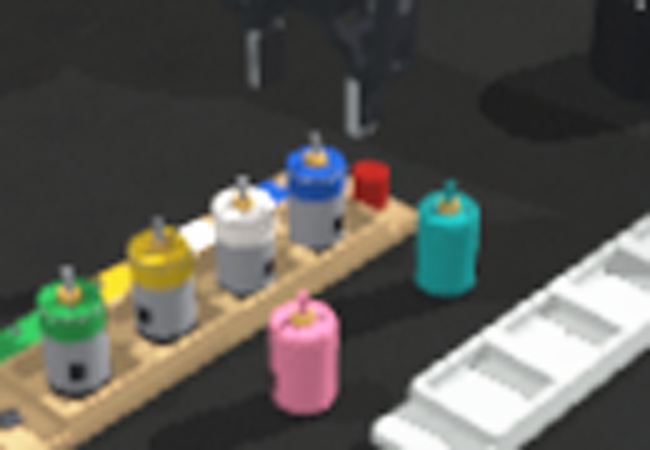

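Emit:
arm_command:
  series:
    - [0, 0, 0.02, 0]
    - [0, 0, 0.045, 0]
    - [0, 0, 0.06, 0]
    - [0, 0, 0.0675, 0]
    - [0, 0, 0.0675, 0]

```text
time: 3.6
ee_pos: [0.4656, 0.0452, 0.0337]
tcp_rot: [-180.0, 0.0, 85.7]
wrist_force: [-0.8, -0.1, 0.2]
opening: 0.0702
grasp_force: 0.0
```

Emit:
arm_command:
  series:
    - [0, 0, 0, 0]
    - [0, 0, 0, 0]
    - [0, 0, 0, 0]
    - [0, 0, 0, 0]
    - [0, 0, 0, 0]
  hand: 0.02
  grip_force: 40

```text
time: 4.1
ee_pos: [0.4665, 0.045, 0.035]
tcp_rot: [179.9, -0.0, 85.7]
wrist_force: [-1.5, 0.3, 6.7]
opening: 0.0351
grasp_force: 39.6
```

```bash
python3 go.py .638 -.014 .15 85.2
```

```text
t 4.1 pos [0.4665 0.045  0.035 ] yaw [ 1.799e+02 -3.000e-02  8.570e+01] open 0.0351
shift [-0.0459  0.1756 -0.1147] turn 0.0087
```

Emit:
arm_command:
  series:
    - [0, 0, -0.015, 0]
    - [0, 0, -0.04, 0]
    - [0, 0, -0.075, 0]
    - [0, 0, -0.105, 0]
    - [0, 0.005, -0.115, 0]

```text
time: 4.6
ee_pos: [0.4719, 0.0446, 0.152]
tcp_rot: [179.8, -0.0, 85.7]
wrist_force: [0.1, -0.2, -1.7]
opening: 0.0348
grasp_force: 40.4
```

Emit:
arm_command:
  series:
    - [-0.007, 0.03, 0, 0]
    - [-0.018, 0.07, 0, 0]
    - [-0.031, 0.115, 0, 0]
    - [-0.04, 0.15, 0, 0]
    - [-0.044, 0.168, 0, 0]

```text
time: 5.1
ee_pos: [0.6372, -0.0133, 0.1461]
tcp_rot: [-179.9, 0.0, 85.6]
wrist_force: [-1.0, 0.6, -1.6]
opening: 0.0351
grasp_force: 40.8
```

```bash
python3 go.py .638 -.012 .036 85.2;  python3 -c "
from h import *
c=bot.camera('top')['color'];d=bot.camera('scene')['color'][110:250,150:350];cv2.imwrite('pics/b.png',np.hstack([cv2.resize(c[120:260,190:330],(400,400)),cv2.resize(d,(400,400))]))"
```

```text
t 5.1 pos [ 0.6372 -0.0133  0.1461] yaw [-1.7989e+02  2.0000e-02  8.5640e+01] open 0.0351
shift [0.0013 0.0009 0.1101] turn 0.0077
```

View pics/b.png

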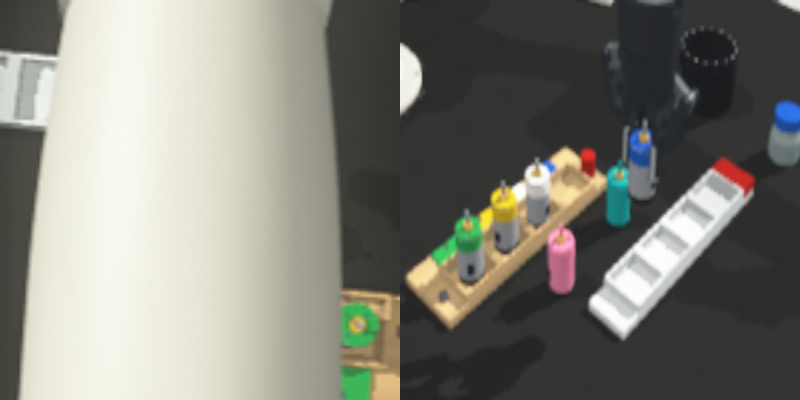

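Emit:
arm_command:
  series:
    - [0.001, 0.001, 0.02, 0.0]
    - [0.001, 0.001, 0.045, 0.0]
    - [0.001, 0.001, 0.07, 0.0]
    - [0.001, 0.001, 0.088, 0.0]
    - [0.001, 0.001, 0.095, 0.0]

```text
time: 5.7
ee_pos: [0.6343, -0.0108, 0.0507]
tcp_rot: [-179.8, 0.0, 85.7]
wrist_force: [-0.1, 0.5, -3.3]
opening: 0.0348
grasp_force: 40.9
```

```bash
python3 go.py .638 -.012 .036 85.2;  python3 -c "
from h import *
d=bot.camera('scene')['color'][150:230,220:320];cv2.imwrite('pics/c.png',cv2.resize(d,(700,560),interpolation=2))"
```

```text
t 5.7 pos [ 0.6343 -0.0108  0.0507] yaw [-1.7975e+02  1.0000e-02  8.5710e+01] open 0.0348
shift [-0.0009  0.0039  0.0147] turn 0.0089
```

View pics/c.png

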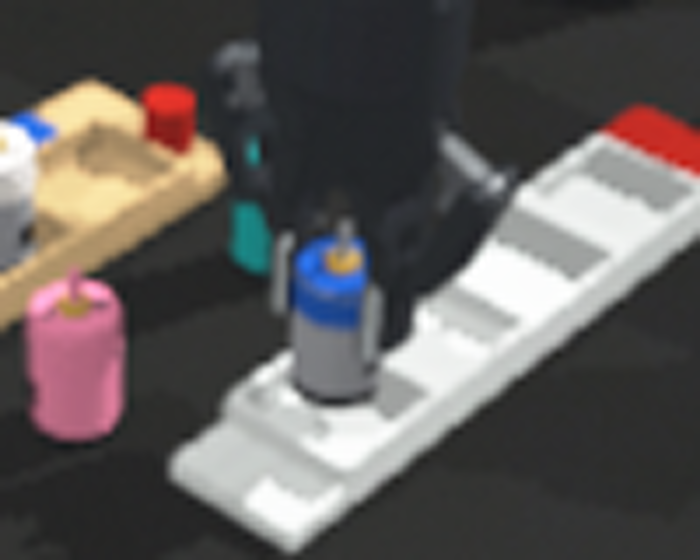

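Emit:
arm_command:
  series:
    - [-0.001, 0.004, 0.0, 0.0]
    - [-0.001, 0.004, 0.004, 0.0]
    - [-0.001, 0.004, 0.008, 0.0]
    - [-0.001, 0.004, 0.011, 0.0]
    - [-0.001, 0.004, 0.0125, 0.0]

```text
time: 6.25
ee_pos: [0.64, -0.0123, 0.0411]
tcp_rot: [-180.0, -0.0, 85.7]
wrist_force: [0.1, -0.2, -2.3]
opening: 0.0351
grasp_force: 40.9
```

```bash
python3 go.py .638 -.012 .036 85.2
```

```text
t 6.25 pos [ 0.64   -0.0123  0.0411] yaw [-179.99   -0.     85.7 ] open 0.0351
shift [ 0.0002 -0.002   0.0051] turn 0.0088
```

Emit:
arm_command:
  series:
    - [0, -0.001, 0.001, 0.0]
    - [0, -0.001, 0.002, 0.0]
    - [0, -0.001, 0.003, 0.0]
    - [0, -0.001, 0.003, 0.0]
    - [0, -0.001, 0.003, 0.0]

```text
time: 6.75
ee_pos: [0.6391, -0.0123, 0.0383]
tcp_rot: [180.0, -0.0, 85.7]
wrist_force: [0.2, -0.1, -2.6]
opening: 0.0346
grasp_force: 40.9
```

```bash
python3 go.py .638 -.012 .036 85.2
```

```text
t 6.75 pos [ 0.6391 -0.0123  0.0383] yaw [180.   -0.   85.7] open 0.0346
shift [ 0.0002 -0.0011  0.0023] turn 0.0087
```

Emit:
arm_command:
  series:
    - [0, 0, 0.001, 0.0]
    - [0, 0, 0.002, 0.0]
    - [0, 0, 0.003, 0.0]
    - [0, 0, 0.004, 0.0]
    - [0, 0, 0.004, 0.0]

```text
time: 7.25
ee_pos: [0.6391, -0.0122, 0.0351]
tcp_rot: [180.0, -0.0, 85.7]
wrist_force: [-2.7, 0.4, 5.5]
opening: 0.0346
grasp_force: 41.4
```

Emit:
arm_command:
  series:
    - [0, 0, 0, 0]
    - [0, 0, 0, 0]
    - [0, 0, 0, 0]
    - [0, 0, 0, 0]
    - [0, 0, 0, 0]
  hand: 0.065

```text
time: 7.75
ee_pos: [0.6391, -0.0123, 0.0342]
tcp_rot: [-180.0, 0.0, 85.7]
wrist_force: [0.3, -0.3, 0.1]
opening: 0.0652
grasp_force: 0.0
```

Emit:
arm_command:
  series:
    - [0, 0, -0.015, 0]
    - [0, 0, -0.04, 0]
    - [0, 0, -0.07, 0]
    - [0, -0.01, -0.09, 0]
    - [0, -0.03, -0.1, 0]

```text
time: 8.25
ee_pos: [0.6104, -0.01, 0.1376]
tcp_rot: [179.8, -0.0, 85.7]
wrist_force: [-0.5, 0.2, 0.5]
opening: 0.0651
grasp_force: 0.0
```

```bash
python3 go.py .462 -.018 .11 85.4;  python3 -c "
from h import *
d=bot.camera('scene')['color'][150:230,220:320];cv2.imwrite('pics/d.png',cv2.resize(d,(700,560),interpolation=2))"
```

```text
t 8.25 pos [ 0.6104 -0.01    0.1376] yaw [ 1.7977e+02 -1.0000e-02  8.5700e+01] open 0.0651
shift [-0.0191 -0.1474  0.0271] turn 0.0052
```

View pics/d.png

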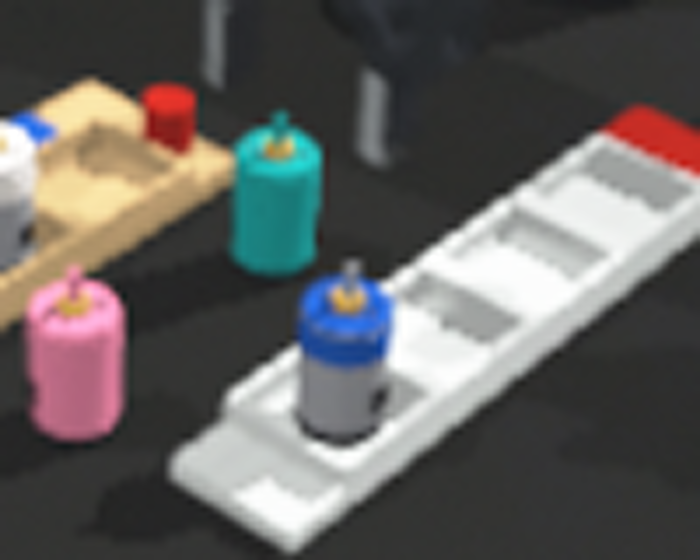

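Emit:
arm_command:
  series:
    - [-0.004, -0.03, 0, 0]
    - [-0.01, -0.07, 0, 0]
    - [-0.015, -0.11, 0.01, 0]
    - [-0.018, -0.138, 0.02, 0]
    - [-0.018, -0.147, 0.027, 0]

```text
time: 8.8
ee_pos: [0.4591, -0.0171, 0.108]
tcp_rot: [180.0, 0.0, 85.7]
wrist_force: [0.5, 0.1, 0.1]
opening: 0.0651
grasp_force: 0.0
```

Emit:
arm_command:
  series:
    - [0, 0, 0.015, 0]
    - [0, 0, 0.035, 0]
    - [0, 0, 0.055, 0]
    - [0, 0, 0.07, 0]
    - [0, 0, 0.075, 0]

```text
time: 9.3
ee_pos: [0.461, -0.0169, 0.0305]
tcp_rot: [-179.9, 0.0, 85.7]
wrist_force: [0.1, 0.3, 0.9]
opening: 0.0645
grasp_force: 0.0
```

```bash
python3 go.py .462 -.018 .033 85.4
```

```text
t 9.3 pos [ 0.461  -0.0169  0.0305] yaw [-179.88    0.     85.7 ] open 0.0645
shift [-0.001   0.0011 -0.0025] turn 0.0053
```

Close, lift, then carry to pocket −32 at (.6433, .050).

Emit:
arm_command:
  series:
    - [-0.001, 0.001, -0.003, 0]
    - [-0.001, 0.001, -0.003, 0]
    - [-0.001, 0.001, -0.003, 0]
    - [-0.001, 0.001, -0.003, 0]
    - [-0.001, 0.001, -0.003, 0]
  hand: 0.02

```text
time: 9.8
ee_pos: [0.4632, -0.0181, 0.0366]
tcp_rot: [179.9, 0.0, 85.7]
wrist_force: [-0.3, -0.6, 5.3]
opening: 0.0347
grasp_force: 40.2
```

Emit:
arm_command:
  series:
    - [0, 0, -0.015, 0]
    - [0, 0, -0.04, 0]
    - [0, 0, -0.075, 0]
    - [0, 0, -0.105, 0]
    - [0, 0.005, -0.115, 0]

```text
time: 10.3
ee_pos: [0.4682, -0.0184, 0.1536]
tcp_rot: [179.8, -0.0, 85.7]
wrist_force: [0.5, -0.4, -1.8]
opening: 0.0347
grasp_force: 40.2
```

```bash
python3 go.py .6433 .050 .15 85.2
```

```text
t 10.3 pos [ 0.4682 -0.0184  0.1536] yaw [ 1.7975e+02 -1.0000e-02  8.5710e+01] open 0.0347
shift [0.0813 0.1695 0.0043] turn 0.0088
```

Emit:
arm_command:
  series:
    - [0.014, 0.03, 0, 0.002]
    - [0.034, 0.07, 0, 0.004]
    - [0.055, 0.115, 0, 0.006]
    - [0.072, 0.15, 0, 0.008]
    - [0.081, 0.17, 0.004, 0.008]

```text
time: 10.8
ee_pos: [0.6451, 0.051, 0.1442]
tcp_rot: [-179.9, -0.0, 85.3]
wrist_force: [-0.8, 0.1, -2.1]
opening: 0.0349
grasp_force: 40.6
```

Emit:
arm_command:
  series:
    - [0, 0, 0.015, 0.0]
    - [0, 0, 0.04, 0.0]
    - [0, 0, 0.065, 0.0]
    - [0, 0, 0.08, 0.0]
    - [0, 0, 0.085, 0.0]

```text
time: 11.3
ee_pos: [0.641, 0.0493, 0.0585]
tcp_rot: [-179.8, 0.0, 85.2]
wrist_force: [-0.1, -0.5, -0.7]
opening: 0.0345
grasp_force: 40.7
```

```bash
python3 go.py .6433 .050 .0366 85.2
```

```text
t 11.3 pos [0.641  0.0493 0.0585] yaw [-1.7978e+02  4.0000e-02  8.5230e+01] open 0.0345
shift [0.0009 0.0023 0.0219] turn 0.0006
```

Emit:
arm_command:
  series:
    - [0.001, 0.001, 0.006, 0.0]
    - [0.001, 0.001, 0.012, 0.0]
    - [0.001, 0.001, 0.016, 0.0]
    - [0.001, 0.001, 0.018, 0.0]
    - [0.001, 0.001, 0.018, 0.0]

```text
time: 11.8
ee_pos: [0.6438, 0.0506, 0.0433]
tcp_rot: [180.0, -0.0, 85.2]
wrist_force: [-0.9, 0.0, -1.9]
opening: 0.0349
grasp_force: 40.7
```

```bash
python3 go.py .6433 .050 .0366 85.2
```

```text
t 11.8 pos [0.6438 0.0506 0.0433] yaw [179.99  -0.    85.25] open 0.0349
shift [-0.0006 -0.0005  0.0067] turn 0.0008
```

Emit:
arm_command:
  series:
    - [0, 0, 0.002, 0.0]
    - [0, 0, 0.004, 0.0]
    - [0, 0, 0.006, 0.0]
    - [0, 0, 0.007, 0.0]
    - [0, 0, 0.007, 0.0]

```text
time: 12.3
ee_pos: [0.6438, 0.0506, 0.0367]
tcp_rot: [180.0, -0.0, 85.2]
wrist_force: [-1.3, -0.2, 2.4]
opening: 0.0349
grasp_force: 40.9
```

Emit:
arm_command:
  series:
    - [0, 0, 0, 0]
    - [0, 0, 0, 0]
    - [0, 0, 0, 0]
    - [0, 0, 0, 0]
    - [0, 0, 0, 0]
  hand: 0.065

```text
time: 12.8
ee_pos: [0.6438, 0.0506, 0.0362]
tcp_rot: [-180.0, -0.0, 85.2]
wrist_force: [0.8, 0.0, -0.3]
opening: 0.0648
grasp_force: 0.0
```

Emit:
arm_command:
  series:
    - [0, 0, -0.015, 0]
    - [0, 0, -0.04, 0]
    - [0, 0, -0.07, 0]
    - [0, -0.01, -0.09, 0]
    - [-0.01, -0.03, -0.1, 0]

```text
time: 13.3
ee_pos: [0.6143, 0.0437, 0.1396]
tcp_rot: [179.8, -0.0, 85.3]
wrist_force: [-0.3, -0.2, -1.1]
opening: 0.065
grasp_force: 0.0
```

```bash
python3 go.py .453 -.079 .11 85.4
```

```text
t 13.3 pos [0.6143 0.0437 0.1396] yaw [ 1.7978e+02 -5.0000e-02  8.5290e+01] open 0.065
shift [-0.1356 -0.1508  0.0289] turn -0.0019
```

Emit:
arm_command:
  series:
    - [-0.025, -0.028, 0, 0]
    - [-0.057, -0.063, 0, 0]
    - [-0.09, -0.1, 0.005, 0]
    - [-0.12, -0.135, 0.015, 0]
    - [-0.135, -0.15, 0.027, 0]

```text
time: 13.8
ee_pos: [0.4503, -0.0804, 0.1109]
tcp_rot: [179.9, 0.0, 85.2]
wrist_force: [1.5, 0.3, 0.5]
opening: 0.0652
grasp_force: 0.0
```

Emit:
arm_command:
  series:
    - [0, 0, 0.01, 0]
    - [0, 0, 0.03, 0]
    - [0, 0, 0.055, 0]
    - [0, 0, 0.07, 0]
    - [0, 0, 0.075, 0]

```text
time: 14.3
ee_pos: [0.4523, -0.0786, 0.0335]
tcp_rot: [-179.9, -0.0, 85.3]
wrist_force: [-0.5, 0.4, -0.0]
opening: 0.0645
grasp_force: 0.0
```

```bash
python3 go.py .453 -.079 .033 85.4
```

```text
t 14.3 pos [ 0.4523 -0.0786  0.0335] yaw [-1.7992e+02 -2.0000e-02  8.5260e+01] open 0.0645
shift [-0.0004  0.0008  0.0005] turn -0.0024
```

Emit:
arm_command:
  series:
    - [0, 0, 0, 0]
    - [0, 0, 0, 0]
    - [0, 0, 0, 0]
    - [0, 0, 0, 0]
    - [0, 0, 0, 0]
  hand: 0.02

```text
time: 14.8
ee_pos: [0.4533, -0.079, 0.0356]
tcp_rot: [179.9, -0.0, 85.2]
wrist_force: [-0.8, 1.2, 6.6]
opening: 0.0347
grasp_force: 40.2
```

Emit:
arm_command:
  series:
    - [0, 0, -0.015, 0]
    - [0, 0, -0.04, 0]
    - [0, 0, -0.075, 0]
    - [0, 0, -0.105, 0]
    - [0, 0.005, -0.115, 0]

```text
time: 15.3
ee_pos: [0.4584, -0.0796, 0.1526]
tcp_rot: [179.8, 0.0, 85.2]
wrist_force: [0.0, -0.2, -0.7]
opening: 0.035
grasp_force: 40.2
```

```bash
python3 go.py .6487 .114 .15 85.2
```

```text
t 15.3 pos [ 0.4584 -0.0796  0.1526] yaw [1.7975e+02 3.0000e-02 8.5240e+01] open 0.035
shift [0.2088 0.1735 0.0033] turn 0.0006
```

Emit:
arm_command:
  series:
    - [0.015, 0.012, 0, 0]
    - [0.045, 0.037, 0, 0]
    - [0.08, 0.066, 0, 0]
    - [0.115, 0.095, 0, 0]
    - [0.15, 0.125, 0, 0]

```text
time: 15.8
ee_pos: [0.5955, 0.0611, 0.1481]
tcp_rot: [-180.0, 0.0, 85.2]
wrist_force: [0.6, -1.2, -0.6]
opening: 0.0348
grasp_force: 40.3
```

Emit:
arm_command:
  series:
    - [0.033, 0.028, 0, 0]
    - [0.053, 0.044, 0, 0]
    - [0.059, 0.0485, 0.01, 0]
    - [0.059, 0.0485, 0.03, 0]
    - [0.059, 0.0485, 0.045, 0]

```text
time: 16.3
ee_pos: [0.647, 0.1142, 0.1015]
tcp_rot: [-179.9, 0.0, 85.2]
wrist_force: [-0.0, -1.1, -1.5]
opening: 0.0351
grasp_force: 40.5
```

```bash
python3 go.py .6487 .114 .0356 85.2
```

```text
t 16.3 pos [0.647  0.1142 0.1015] yaw [-1.7986e+02  4.0000e-02  8.5250e+01] open 0.0351
shift [-0.      0.0019  0.0659] turn 0.0009
```

Emit:
arm_command:
  series:
    - [0, 0, 0.012, 0.0]
    - [0, 0, 0.03, 0.0]
    - [0, 0, 0.045, 0.0]
    - [0, 0, 0.054, 0.0]
    - [0, 0, 0.058, 0.0]

```text
time: 16.8
ee_pos: [0.6471, 0.1142, 0.0451]
tcp_rot: [-179.9, 0.0, 85.2]
wrist_force: [-0.8, 0.2, -1.3]
opening: 0.0352
grasp_force: 40.5
```

Emit:
arm_command:
  series:
    - [0, 0, 0, 0.0]
    - [0, 0, 0, 0.0]
    - [0, 0, 0, 0.0]
    - [0, 0, 0, 0.0]
    - [0, 0, 0, 0.0]

```text
time: 17.3
ee_pos: [0.6478, 0.1145, 0.0467]
tcp_rot: [180.0, -0.0, 85.2]
wrist_force: [1.0, -0.2, -1.5]
opening: 0.0351
grasp_force: 40.5
```

```bash
python3 go.py .6487 .114 .0356 85.2
```

```text
t 17.3 pos [0.6478 0.1145 0.0467] yaw [ 1.7997e+02 -1.0000e-02  8.5250e+01] open 0.0351
shift [-0.0005  0.0009  0.0111] turn 0.0008
```

Emit:
arm_command:
  series:
    - [0, 0.001, 0.0025, 0.0]
    - [0, 0.001, 0.005, 0.0]
    - [0, 0.001, 0.0075, 0.0]
    - [0, 0.001, 0.009, 0.0]
    - [0, 0.001, 0.01, 0.0]

```text
time: 17.8
ee_pos: [0.6485, 0.1144, 0.0359]
tcp_rot: [-180.0, 0.0, 85.2]
wrist_force: [0.2, 0.5, -0.8]
opening: 0.0346
grasp_force: 40.5
```

Emit:
arm_command:
  series:
    - [0, 0, 0.0005, 0.0]
    - [0, 0, 0.001, 0.0]
    - [0, 0, 0.001, 0.0]
    - [0, 0, 0.001, 0.0]
    - [0, 0, 0.001, 0.0]

```text
time: 18.3
ee_pos: [0.6486, 0.1144, 0.0357]
tcp_rot: [180.0, -0.0, 85.2]
wrist_force: [-4.1, -0.2, 4.7]
opening: 0.035
grasp_force: 40.8
```

Emit:
arm_command:
  series:
    - [0, 0, 0, 0]
    - [0, 0, 0, 0]
    - [0, 0, 0, 0]
    - [0, 0, 0, 0]
    - [0, 0, 0, 0]
  hand: 0.065

```text
time: 18.8
ee_pos: [0.6487, 0.1144, 0.0352]
tcp_rot: [180.0, 0.0, 85.2]
wrist_force: [-0.5, -1.5, 1.1]
opening: 0.0649
grasp_force: 0.0
```

Emit:
arm_command:
  series:
    - [0, 0, -0.015, 0]
    - [0, 0, -0.04, 0]
    - [0, 0, -0.07, 0]
    - [-0.005, -0.01, -0.09, 0]
    - [-0.02, -0.03, -0.1, 0]

```text
time: 19.3
ee_pos: [0.6183, 0.0976, 0.1386]
tcp_rot: [179.8, -0.1, 85.3]
wrist_force: [0.0, -0.1, -0.5]
opening: 0.0646
grasp_force: 0.0
```

```bash
python3 go.py .448 -.1455 .11 85.4
```

```text
t 19.3 pos [0.6183 0.0976 0.1386] yaw [ 1.7978e+02 -7.0000e-02  8.5300e+01] open 0.0646
shift [-0.2563 -0.1499  0.0277] turn -0.0018
```

Emit:
arm_command:
  series:
    - [-0.035, -0.02, 0, 0]
    - [-0.075, -0.044, 0, 0]
    - [-0.115, -0.067, 0, 0]
    - [-0.155, -0.09, 0, 0]
    - [-0.195, -0.114, 0, 0]

```text
time: 19.8
ee_pos: [0.4863, -0.0891, 0.1367]
tcp_rot: [179.9, 0.0, 85.3]
wrist_force: [0.4, -0.1, 0.0]
opening: 0.0648
grasp_force: 0.0
```

Emit:
arm_command:
  series:
    - [-0.035, -0.02, 0, 0]
    - [-0.053, -0.032, 0.01, 0]
    - [-0.06, -0.036, 0.02, 0]
    - [-0.06, -0.036, 0.025, 0]
    - [-0.06, -0.036, 0.027, 0]

```text
time: 20.3
ee_pos: [0.4467, -0.1442, 0.108]
tcp_rot: [-180.0, -0.0, 85.3]
wrist_force: [-0.0, 0.7, -0.7]
opening: 0.065
grasp_force: 0.0
```

```bash
python3 go.py .448 -.1455 .033 85.4
```

```text
t 20.3 pos [ 0.4467 -0.1442  0.108 ] yaw [-1.7998e+02 -2.0000e-02  8.5260e+01] open 0.065
shift [-0.0012  0.0014  0.075 ] turn -0.0024
```

Emit:
arm_command:
  series:
    - [-0.001, 0.001, 0.01, 0]
    - [-0.001, 0.001, 0.03, 0]
    - [-0.001, 0.001, 0.055, 0]
    - [-0.001, 0.001, 0.07, 0]
    - [-0.001, 0.001, 0.074, 0]

```text
time: 20.8
ee_pos: [0.4467, -0.145, 0.0323]
tcp_rot: [-179.8, -0.0, 85.3]
wrist_force: [-0.6, 0.7, -0.5]
opening: 0.0653
grasp_force: 0.0
```

Emit:
arm_command:
  series:
    - [0, 0, 0, 0]
    - [0, 0, 0, 0]
    - [0, 0, 0, 0]
    - [0, 0, 0, 0]
    - [0, 0, 0, 0]
  hand: 0.02

```text
time: 21.3
ee_pos: [0.448, -0.146, 0.0354]
tcp_rot: [179.9, 0.0, 85.2]
wrist_force: [-1.2, 0.9, 5.9]
opening: 0.035
grasp_force: 40.4
```

Emit:
arm_command:
  series:
    - [0, 0, -0.015, 0]
    - [0, 0, -0.04, 0]
    - [0, 0, -0.075, 0]
    - [0, 0, -0.105, 0]
    - [0, 0.005, -0.115, 0]

```text
time: 21.8
ee_pos: [0.4532, -0.1466, 0.1524]
tcp_rot: [179.8, 0.1, 85.2]
wrist_force: [0.2, 0.7, -1.9]
opening: 0.0347
grasp_force: 40.3
```

```bash
python3 go.py .654 .178 .15 85.2
```

```text
t 21.8 pos [ 0.4532 -0.1466  0.1524] yaw [1.7977e+02 6.0000e-02 8.5230e+01] open 0.0347
shift [0.3402 0.1731 0.0028] turn 0.0005
```

Emit:
arm_command:
  series:
    - [0.02, 0.01, 0, 0]
    - [0.055, 0.028, 0, 0]
    - [0.095, 0.048, 0, 0]
    - [0.135, 0.069, 0, 0]
    - [0.175, 0.09, 0, 0]

```text
time: 22.3
ee_pos: [0.5572, 0.0223, 0.148]
tcp_rot: [-179.9, 0.0, 85.2]
wrist_force: [0.8, -0.6, -1.1]
opening: 0.0349
grasp_force: 40.3
```

Emit:
arm_command:
  series:
    - [0.04, 0.02, 0, 0]
    - [0.08, 0.04, 0, 0]
    - [0.12, 0.061, 0, 0]
    - [0.15, 0.075, 0, 0]
    - [0.165, 0.083, 0, 0]

```text
time: 22.8
ee_pos: [0.6536, 0.1811, 0.1468]
tcp_rot: [-179.9, 0.0, 85.4]
wrist_force: [0.1, -0.3, -1.3]
opening: 0.0349
grasp_force: 40.4
```

```bash
python3 go.py .654 .178 .0354 85.2
```

```text
t 22.8 pos [0.6536 0.1811 0.1468] yaw [-1.7988e+02  2.0000e-02  8.5360e+01] open 0.0349
shift [-0.003   0.0009  0.1114] turn 0.0028
```

Emit:
arm_command:
  series:
    - [-0.001, 0.001, 0.015, 0.0]
    - [-0.001, 0.001, 0.04, 0.0]
    - [-0.001, 0.001, 0.07, 0.0]
    - [-0.001, 0.001, 0.09, 0.0]
    - [-0.001, 0.001, 0.098, 0.0]

```text
time: 23.3
ee_pos: [0.6518, 0.1758, 0.0468]
tcp_rot: [-179.7, 0.1, 85.2]
wrist_force: [-0.1, 0.4, -1.3]
opening: 0.0352
grasp_force: 40.4
```

Emit:
arm_command:
  series:
    - [0, 0, 0, 0.0]
    - [0, 0, 0, 0.0]
    - [0, 0, 0, 0.0]
    - [0, 0, 0, 0.0]
    - [0, 0, 0, 0.0]

```text
time: 23.8
ee_pos: [0.6542, 0.1773, 0.0521]
tcp_rot: [179.9, -0.0, 85.3]
wrist_force: [0.5, -0.2, -1.4]
opening: 0.0345
grasp_force: 40.4
```

```bash
python3 go.py .654 .178 .0354 85.2
```

```text
t 23.8 pos [0.6542 0.1773 0.0521] yaw [ 1.7994e+02 -2.0000e-02  8.5250e+01] open 0.0345
shift [ 0.0007 -0.0002  0.0167] turn 0.0009
```

Emit:
arm_command:
  series:
    - [0.001, 0, 0.003, 0.0]
    - [0.001, 0, 0.007, 0.0]
    - [0.001, 0, 0.01, 0.0]
    - [0.001, 0, 0.013, 0.0]
    - [0.001, 0, 0.0145, 0.0]

```text
time: 24.3
ee_pos: [0.6537, 0.1781, 0.0361]
tcp_rot: [-180.0, 0.0, 85.2]
wrist_force: [-0.7, 0.1, -1.8]
opening: 0.0348
grasp_force: 40.4
```

Emit:
arm_command:
  series:
    - [0, 0, 0.0005, 0.0]
    - [0, 0, 0.001, 0.0]
    - [0, 0, 0.0015, 0.0]
    - [0, 0, 0.002, 0.0]
    - [0, 0, 0.002, 0.0]

```text
time: 24.8
ee_pos: [0.654, 0.1782, 0.0355]
tcp_rot: [180.0, -0.0, 85.2]
wrist_force: [-3.2, -1.1, 4.1]
opening: 0.0351
grasp_force: 40.9
```

Contact; release, lift and move clear of the camera view.

Emit:
arm_command:
  series:
    - [0, 0, 0, 0]
    - [0, 0, 0, 0]
    - [0, 0, 0, 0]
    - [0, 0, 0, 0]
    - [0, 0, 0, 0]
  hand: 0.065

```text
time: 25.3
ee_pos: [0.6539, 0.1782, 0.0347]
tcp_rot: [-180.0, 0.0, 85.2]
wrist_force: [-0.5, -0.6, -0.8]
opening: 0.0654
grasp_force: 0.0
```

Emit:
arm_command:
  series:
    - [0, 0, -0.015, 0]
    - [0, 0, -0.04, 0]
    - [0, 0, -0.07, 0]
    - [0, -0.01, -0.1, 0]
    - [0, -0.03, -0.13, 0]

```text
time: 25.8
ee_pos: [0.6243, 0.1805, 0.1668]
tcp_rot: [180.0, -0.0, 85.2]
wrist_force: [-0.2, -0.2, 1.0]
opening: 0.0646
grasp_force: 0.0
```

Emit:
arm_command:
  series:
    - [0.02, -0.03, -0.01, 0]
    - [0.05, -0.065, -0.02, 0]
    - [0.08, -0.1, -0.03, 0]
    - [0.11, -0.135, -0.03, 0]
    - [0.14, -0.17, -0.03, 0]

```text
time: 26.3
ee_pos: [0.465, 0.3354, 0.1968]
tcp_rot: [179.9, -0.1, 85.2]
wrist_force: [0.8, 0.4, -0.6]
opening: 0.0649
grasp_force: 0.0
```

Emit:
arm_command:
  series:
    - [0.03, -0.02, 0, 0]
    - [0.065, -0.04, 0, 0]
    - [0.1, -0.065, 0, 0]
    - [0.12, -0.09, 0, 0]
    - [0.13, -0.1, 0, 0]

```text
time: 26.8
ee_pos: [0.3754, 0.4739, 0.1959]
tcp_rot: [180.0, -0.1, 85.4]
wrist_force: [0.2, -1.0, 0.0]
opening: 0.0649
grasp_force: 0.0
```

Run:
```python
from m import *
cam=bot.camera("top");c=cam["color"];s=bot.camera("scene")["color"]
print(bot.get_obs()["time"])
u=np.array([.0837,.9965]);v=np.array([.9965,-.0837]);ctr=np.array([.646,.082])
for n,lo,hi in(("yellow",(20,120,100),(35,255,255)),("green",(45,120,60),(75,255,255)),("blue",(100,120,60),(125,255,255))):
    for m,a,ce in blobs(c,lo,hi):
        if 130<ce[0]<400 and 120<ce[1]<300:
            p=at(cam,ce,.068);print(n,a,p.round(4),"rack x,y mm",(1000*np.array([(p-ctr)@v,(p-ctr)@u])).round(1))
cv2.imwrite("pics/end.png",np.vstack([cv2.resize(c[125:185,140:300],(800,300),interpolation=2),cv2.resize(s[150:230,205:345],(525,300),interpolation=2).repeat(1,0) if 0 else cv2.copyMakeBorder(cv2.resize(s[150:230,205:345],(525,300),interpolation=2),0,0,0,275,0)]))
```

```text
26.9
yellow 180 [0.6461 0.1124] rack x,y mm [-2.5 30.3]
yellow 259 [ 0.4058 -0.0738] rack x,y mm [-226.3 -175.4]
green 134 [0.6533 0.1778] rack x,y mm [-0.7 96.1]
green 207 [ 0.4017 -0.1338] rack x,y mm [-225.4 -235.5]
blue 139 [ 0.6375 -0.0132] rack x,y mm [ -0.5 -95.6]
blue 202 [0.4157 0.0469] rack x,y mm [-226.6  -54.2]
```

View pics/end.png

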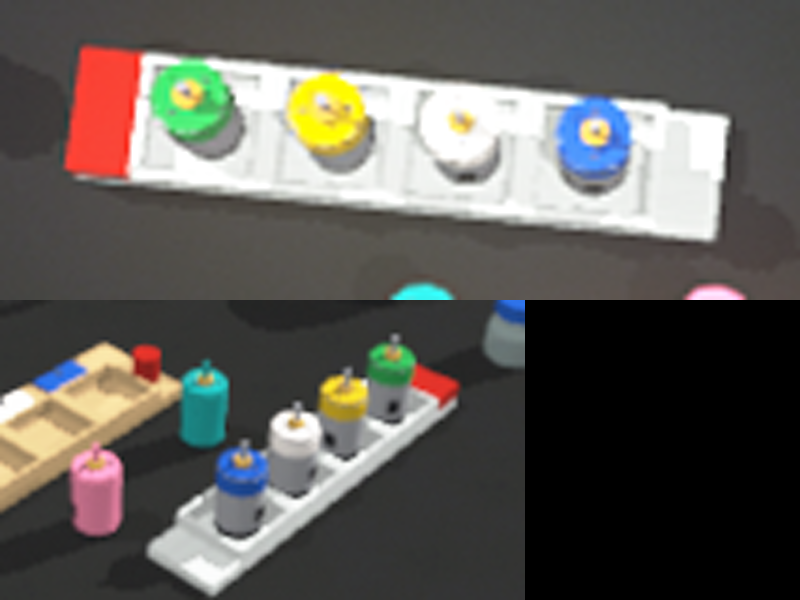

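The end picture shows all four motors upright in their pockets, about 2 mm from centre. In the top view, running from the red end (crop 100,110), they are green (195,100), yellow (328,113), white (460,125) and blue (595,135). The turquoise and pink look-alikes have not moved. Handing in.

```bash
python3 -c "
from workcell import bot
print(bot.job_done())"
```

```text
the job is handed in; nothing more can be done
None
```

The job is handed in at about 27 s: from the red end, green, yellow, white and blue stand upright in the test rack. Green, yellow and blue measured within 3 mm of their pocket centres, and white was judged by eye only.

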